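# Make and label a new bay in the sloping snack tray

## Task

Make a new bay in the sloping display tray: first slide its divider along until it lines up with the dark saddle on the front lip. Then squeeze open the sprung clip that carries the white card, take it off the basket rim, and let it close on the tray's front lip about the middle of the widened bay (between the divider and the tray's left end), pushed fully down and with the card hanging outside the tray. Leave the clip without a card and all the other goods where they are.

Things in the scene. Friction and masses are not known exactly. Their poses are not given: they have to be found in the camera images.
- tray: Fixed red stand of the sloping tray, 370 mm wide (y), 275 deep. Origin on the table straight below the middle of the tray's front lip; x to the tray's back, y to its left end, z up. Rear posts (x 210 to 240, y +-178 mm) carry a shelf board 360 to 375 mm above the table at x 175 to 275, with packs up to 420 mm.
- lip: White tray with plain metal front lip, fixed. Origin: middle of the lip's top edge, 120 mm above the table; z up along the lip, leaning 30 degrees towards the robot; x along the floor to the back and up; y left along the lip. Lip plate 5 mm thick (x +-2.5), z -45 to 0, y +-185; floor top z -39; end walls y +-182 and 6 mm thick, to z 0; back wall x 220, to z 15. Packs at y -175 to -85, to z -3.
- bay_wall (a point): Point at the inner face of the tray's left end wall, at the lip's top edge (lip frame x 0, y 179, z 0 mm; axes as the lip). The new bay lies between this wall and the divider.
- divider (a joint): Divider's slide along the tray, m: grows towards the tray's left (lip +y), range 0 to 0.215; 0 is at lip y -60 mm, so lip y = joint - 0.060. About 2 N of friction, stays where it is left.
- divider_top (a point): Middle of the top of the divider's grey upright grip tab, axes as the lip. The tab is 14 mm thick (lip y) and 30 mm long (lip x), lip frame x 60 to 90 mm, standing from the divider plate (4 mm thick, top at lip z -3) up to lip z 46.
- saddle: Small dark steel saddle astride the lip, fixed, marking the divider's new place: 16 mm wide (y), standing 16 mm above the lip. Origin at the lip's top edge in its middle; axes as the tray (z up, y along the lip to the left). The divider is lined up when the tab's middle and the saddle's middle have the same y along the lip.
- basket: Fixed open pink basket, 160 (x) x 260 (y) x 100 mm high, walls 5 mm. Origin at the centre of its underside; the clips start on its front (-x) rim, its wall's middle at local x -77.5 mm.
- clip: Steel sprung clip with the white card, like a clothes peg standing jaws down on the rim; 30 mm wide (y), 75 g. Origin midway between the closed jaws, on the rim's top edge under the throat bar; z up from the jaws, x square to the jaws, card on the -x side. Jaws reach to z -20, hinge at z 22, flat handles z 25 to 70. The frame is that of the card half, which turns 0.17 rad when squeezed evenly.
- clip_lever (a joint): Opening of the clip, rad: 0 closed on a 5 mm edge, 0.35 fully squeezed, -0.08 shut on nothing. At rest the handles spread upwards, 25 mm over the outsides at z 26 and 41 mm at z 70; fully squeezed (10 N near the tops) they stand parallel, 24 mm over the outsides, and the jaw tips are 20 mm apart.
- clip_card (a point): Middle of the card's outer face, axes as the clip. The card is 66 wide (y), 50 high and 3 mm thick, at clip x -7.5 to -10.5, z -42 to 8 mm.
- plain: A second steel clip of the same size but without a card, on the same basket rim; to be left alone. Origin and axes as the other clip.
- bottle: Bystander: brown bottle, 54 mm diameter, 200 mm high, origin under its foot.
- jar: Bystander: clear jar with lid, 64 mm diameter, 110 mm high, origin under its foot.
- mug: Bystander: white mug, 74 mm diameter, 85 mm high, handle to its +y, origin under its foot.
- tape: Bystander: yellow tape roll lying flat, 90 mm diameter, 24 mm high, origin under its centre.
- pack: Bystander: green pack 50 x 80 x 30 mm high, origin under its centre.
- can: Bystander: can in the basket, 60 mm diameter, 75 mm high, origin under its foot.
- carton: Bystander: small carton in the basket, 50 x 90 x 60 mm high, origin under its centre.
Not all that is in view belongs to the job. Leave any pink look-alike of the clip alone.

How it is judged:
By the outcome, as a careful person would: the job done as asked, in the order asked, and still so for the second after the job is handed in, with the robot touching nothing.
It also fails if it takes over 48 s, if anything falls off the work surface, if the arm or the gripper's body presses on something with over 40 N, if the wrist force passes 120 N, or if a joint passes its speed limit or range.

## Robot

A 6-joint arm with a two-finger parallel gripper is mounted at the origin on the work surface. World frame = base frame: x ahead of the robot, y to its left, z up, the work surface at z = 0. Lengths are in m, angles in rad, forces in N, time in s.
With the tool pointing down it reaches from about 0.35 to 0.85 m from the base axis. Payload 8.1 kg.
Tool frame: the origin (TCP) lies at the very end of the fingers, on their centre line; the grasp point (between the pads) lies 19 mm behind it (robot.pinch_z is the distance from the TCP to the grasp point, in m); y points along the fingers, x is the direction in which the jaws open and shut, and the axes are right-handed (so a half turn about y gives the same grasp; the last joint's range is limited). The gripper opens to 93 mm and grips with 3 to 60 N. Pads are 15 mm wide; open, the fingers measure 128 mm over their backs; the gripper's body (75 mm by 188 mm) begins 65 mm behind the grasp point.
Start: joints at [-1.299, 0.13, 1.488, -0, 1.523, -0.085], TCP at [0.21, -0.562, 0.219] pointing down, gripper open.
Joint ranges: [-2.96, 2.96], [-0.89, 2.26], [0.02, 2.5], [-1.34, 4.48], [0, 2.73], [-2.66, 2.66]. Speed limits (rad/s): [2.39, 2.39, 2.79, 3.14, 3.14, 3.14].

## Interface

Orientations are given as a rotation vector (axis times angle).
In Python, from plant import robot gives the robot as it stands.
- The arm moves only by the shell command python3 -m inch 'ROWS' [FORCE]. ROWS is JSON, a list of rows, each a list of 5 numbers: the closure, from -1 (fully open) to 1 (shut), then the shift along the world's x, y, z in m, then the turn about the world's z in rad. A call has 1 to 8 rows; each row is the pose to reach, as a shift and turn from the pose measured when the call began; what a row does not reach only later rows make up. A row lasts 1/8 s, in which the tool goes at most 62.5 mm and 10.7 degrees, less where a joint would pass 70% of its speed; a pose out of reach is approached as far as the arm can. A call with a gripper value outside its range is refused whole. The fingers move at their own pace and stop on an object; FORCE is the grip in N (left out, the last holds). Time passes only in rows, so rows that repeat a pose let the fingers close. It gives the time, the measured TCP pose, the force and the opening at its end, in the units of the state.
- robot.read_state(): the state, without advancing time (a new reading comes with each control period).
- robot.read_camera(name): name is "side" or "top" or "wrist"; returns a dict with "color" (480x640x3 uint8, red, green, blue), "mtx" (3x3 intrinsics, pixels), "dist_coeffs" ([k1, k2, p1, p2, k3] as OpenCV has them; the pictures are not rectified), "R" (3x3) and "t" (3): a world point X has camera coordinates R X + t; the wrist camera has in their place "hand_eye" (4x4, takes a point from camera to tool coordinates, whose origin is the TCP and whose axes are the tool frame's). Camera axes: x right, y down, z forward; pixel columns grow to the right and rows downward; lengths in m; the calibration is good to about 2 mm. A picture is of the moment at which its call begins: read the wrist's pose just before it. There is no depth.
- robot.close_job(): hands the job in, once; it reports no verdict.
The state is a dict: "t": time; "q": joint angles; "dq": joint speeds; "joint_torque": joint torques, N m; "tool_pos": TCP position; "orientation": TCP orientation; "force": force on the tool from outside, world axes, zero at the start; "wrist_torque": the same for the moment, N m; "opening": finger opening in m.
Only numpy, scipy, OpenCV 4.12 (cv2) and the standard library are available. Lean on these libraries where they do the work, as an engineer would, in place of code of your own. Each camera call takes 0.05 s, during which the arm holds its last target. There are 200 camera calls.

## Working session

There is one attempt and no reset: what is moved stays moved. The work goes in short steps, Python scripts to look and compute and a shell command to move; the robot and the scene stay as the last step left them, time stands still between calls to the robot, and variables do not carry over. Pictures are saved under pics/ and viewed, about 8 in all and at most 12, crops included, and the job is handed in when it is done.

```bash
mkdir -p pics; ls; cat > h.py <<'E'
import numpy as np, cv2
from plant import robot
def ray(c,uv):
    p=cv2.undistortPoints(np.array([[uv]],float),c["mtx"],np.array(c["dist_coeffs"],float))[0,0]
    R=np.array(c["R"]);t=np.array(c["t"]).ravel()
    d=R.T@np.array([p[0],p[1],1]); return -R.T@t,d/np.linalg.norm(d)
def plane(c,uv,z):
    o,d=ray(c,uv); return o+d*(z-o[2])/d[2]
def tri(*cu):
    A=np.zeros((3,3));b=np.zeros(3)
    for c,uv in cu:
        o,d=ray(c,uv);P=np.eye(3)-np.outer(d,d);A+=P;b+=P@o
    X=np.linalg.solve(A,b)
    return X,[np.linalg.norm((np.eye(3)-np.outer(d,d))@(X-o)) for o,d in (ray(c,u) for c,u in cu)]
def proj(c,X):
    R=np.array(c["R"],float);t=np.array(c["t"],float).reshape(3,1)
    return cv2.projectPoints(np.array(X,float).reshape(-1,1,3),cv2.Rodrigues(R)[0],t,np.array(c["mtx"],float),np.array(c["dist_coeffs"],float))[0][:,0]
def cam(n):
    c=robot.read_camera(n)
    for k in c: c[k]=np.array(c[k]) 
    return c
def wrist():
    s=robot.read_state();c=cam("wrist")
    T=np.eye(4);T[:3,:3]=cv2.Rodrigues(np.array(s["orientation"],float))[0];T[:3,3]=s["tool_pos"]
    M=np.linalg.inv(T@c["hand_eye"]);c["R"]=M[:3,:3];c["t"]=M[:3,3];return c
def save(c,n,crop=None,k=1):
    im=c["color"][:,:,::-1]
    if crop: im=im[crop[1]:crop[3],crop[0]:crop[2]]
    cv2.imwrite("pics/"+n,cv2.resize(im,None,fx=k,fy=k,interpolation=cv2.INTER_CUBIC))
E
python3 - <<'E'
from h import *
import pickle
d={}
for n in("side","top"):
    d[n]=cam(n);save(d[n],n+"0.png")
    R=d[n]["R"];print(n,-R.T@d[n]["t"].ravel(),R[2])
d["wrist"]=wrist();save(d["wrist"],"wrist0.png")
pickle.dump(d,open("c0.pkl","wb"))
print(robot.read_state())
E
```

```text
pics
side [0.22880583 0.77616803 0.84882176] [ 0.27332549 -0.60993778 -0.7438206 ]
top [0.37706841 0.1787671  1.67500249] [ 0.09033737 -0.0048621  -0.99589935]
{'t': 0.15, 'q': array([-1.29941651e+00,  1.31017388e-01,  1.48900649e+00,  8.12705191e-06,
        1.52300124e+00, -8.54061983e-02]), 'dq': array([ 0.00126192, -0.00045996, -0.00290031, -0.00088088,  0.00075984,
        0.00031196]), 'joint_torque': array([ 4.38645047e-04, -5.60476184e+01, -4.92334700e+01,  7.67978956e-02,
        3.05054826e-02, -8.46505100e-05]), 'tool_pos': array([ 0.20946288, -0.56178957,  0.21782311]), 'orientation': array([-1.3561837 ,  0.94326447, -0.94145149]), 'force': array([ 0.24481895, -0.3610748 , -1.07061068]), 'wrist_torque': array([ 0.03501519, -0.01604873, -0.0433669 ]), 'opening': 0.09328262088266843}
```

View pics/side0.png

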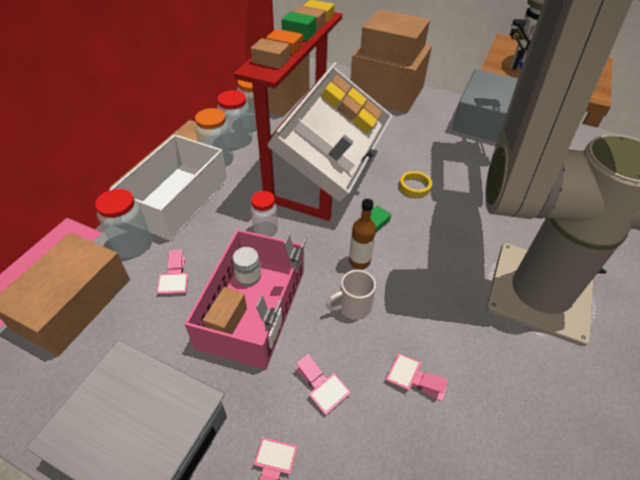

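View pics/top0.png

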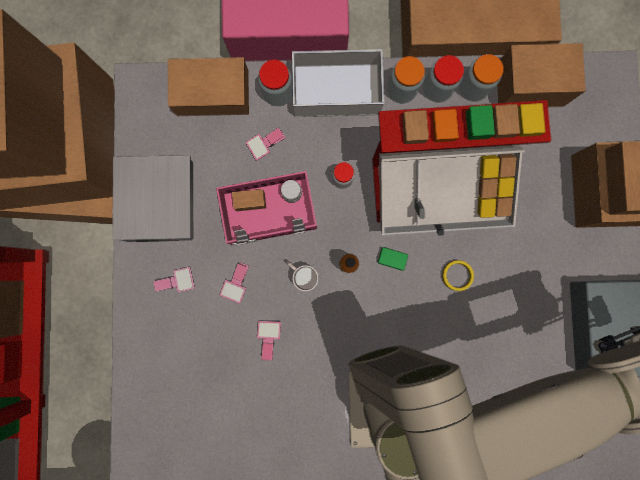

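```bash
python3 - <<'E'
from h import *
import pickle
d=pickle.load(open("c0.pkl","rb"))
a=d["side"]["color"][225:365,180:320];b=d["side"]["color"][60:200,260:400]
im=np.hstack([cv2.resize(x,(560,560),interpolation=cv2.INTER_CUBIC) for x in(a,b)])
cv2.imwrite("pics/crop1.png",cv2.resize(im,(800,400),interpolation=cv2.INTER_AREA)[:,:,::-1])
s=robot.read_state();print(cv2.Rodrigues(np.array(s["orientation"]))[0])
E
```

```text
[[ 3.49263825e-01 -3.76167300e-04  9.37024353e-01]
 [-9.37023343e-01  1.38221547e-03  3.49264003e-01]
 [-1.42655125e-03 -9.99998974e-01  1.30280321e-04]]
```

View pics/crop1.png

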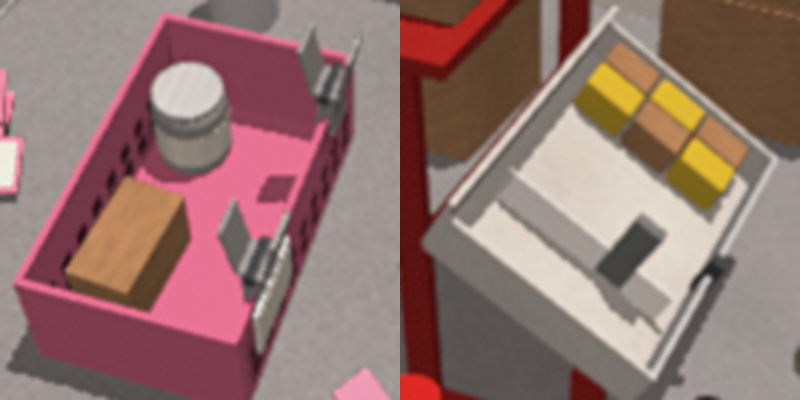

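View pics/wrist0.png

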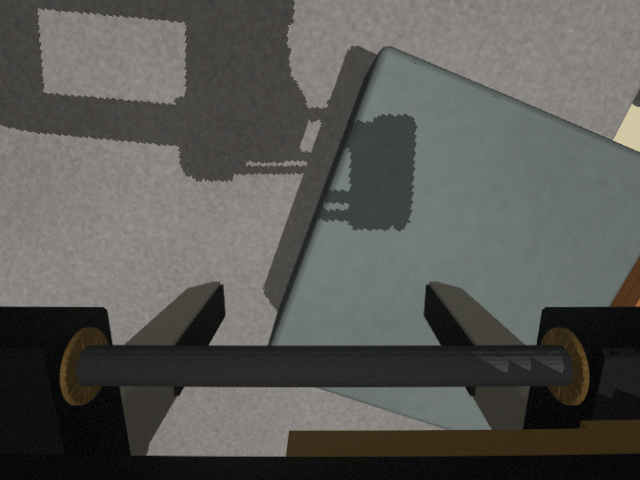

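```bash
python3 - <<'E'
from h import *
import pickle
d=pickle.load(open("c0.pkl","rb"));S,T=d["side"],d["top"]
for n,a,b,z in[("lipL",(349.3,191.3),(382,233),.12),("lipR",(391.3,116),(516,225),.12),("saddle",(369,154.5),(439,229),.125),("tab",(347.5,137.7),(418,210),.197),("card",(270.3,314),(241,236),.122),("plain",(293.8,254.8),(297,226),.122),
 ("basketFL",(266,357),(227,243),.1),("basketFR",(303,243),(315,230),.1)]:
    X,r=tri((S,a),(T,b));print(n,X.round(4),np.round(r,4),"side@z",plane(S,a,z).round(4),"top@z",plane(T,b,z).round(4))
print(S["mtx"][0,0],T["mtx"][0,0])
E
```

```text
lipL [0.4953 0.0082 0.12  ] [0.004 0.004] side@z [0.4915 0.0072 0.12  ] top@z [0.4991 0.0094 0.12  ]
lipR [ 0.5122 -0.3678  0.1085] [0.0015 0.0015] side@z [ 0.5064 -0.3504  0.12  ] top@z [ 0.5126 -0.3634  0.12  ]
saddle [ 0.5036 -0.1506  0.1187] [0.0032 0.0032] side@z [ 0.4981 -0.1433  0.125 ] top@z [ 0.5061 -0.1485  0.125 ]
tab [ 0.5454 -0.0803  0.2039] [0.0061 0.0061] side@z [ 0.5427 -0.0909  0.197 ] top@z [ 0.5521 -0.0798  0.197 ]
card [0.4955 0.3988 0.1271] [0.0045 0.0045] side@z [0.493  0.3947 0.122 ] top@z [0.5    0.4013 0.122 ]
plain [0.5225 0.2448 0.1201] [0.002 0.002] side@z [0.5198 0.2456 0.122 ] top@z [0.5242 0.2454 0.122 ]
basketFL [0.4817 0.4495 0.0559] [0.0046 0.0046] side@z [0.4635 0.4662 0.1   ] top@z [0.483 0.444 0.1  ]
basketFR [0.5171 0.1974 0.111 ] [0.0046 0.0046] side@z [0.5258 0.1901 0.1   ] top@z [0.5137 0.1958 0.1   ]
447.0746280726943 560.3668800911903
```

```bash
python3 -m inch '[[-1,0.03,0.04,0.04,0],[-1,0.06,0.08,0.08,-0.1],[-1,0.09,0.13,0.11,-0.2],[-1,0.12,0.17,0.11,-0.3],[-1,0.15,0.21,0.11,-0.31],[-1,0.18,0.26,0.11,-0.31],[-1,0.21,0.3,0.11,-0.31],[-1,0.25,0.35,0.11,-0.31]]' 10 && python3 -m inch '[[0.2,0.03,0.04,0,0],[0.2,0.06,0.09,0,0],[0.2,0.08,0.12,0,0],[0.2,0.08,0.12,0,0]]' && python3 - <<'E'
from h import *
import pickle
c=wrist();pickle.dump(c,open("c1.pkl","wb"));save(c,"wrist1.png")
E
```

```text
t: 1.15
tool_pos: [0.459, -0.2118, 0.3278]
orientation: [-1.23, 1.176, -1.175]
force: [-0.3, 0.1, -0.2]
opening: 0.0931
t: 1.65
tool_pos: [0.5397, -0.0895, 0.3271]
orientation: [-1.231, 1.174, -1.171]
force: [0.6, -0.8, -0.7]
opening: 0.0579
```

View pics/wrist1.png

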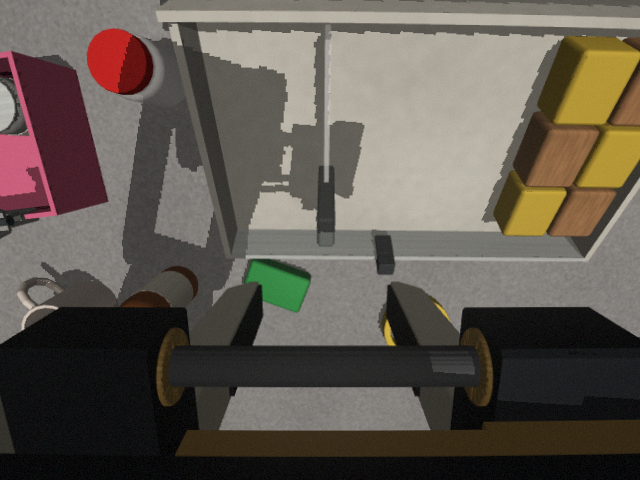

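```bash
python3 - <<'E'
from h import *
import pickle
c=pickle.load(open("c1.pkl","rb"))
L=plane(c,(236,258),.12);R=plane(c,(589,261),.12)
print(L,R,np.linalg.norm(L-R))
y=(L-R)/np.linalg.norm(L-R);o=(L+R)/2;h=np.array([y[1],-y[0],0])
print("o",o,"yaw",np.degrees(np.arctan2(-y[0],y[1])))
Z=np.array([0,0,1]);lx=h*np.cos(np.pi/6)+Z*.5;lz=-h*.5+Z*np.cos(np.pi/6)
for u in[(384,236),(384,270)]: # saddle ends
    for z in(.12,.136):
        P=plane(c,u,z);print("saddle",z,((P-o)@y).round(4),((P-o)@h).round(4))
for u in[(318.5,235),(334,235),(319,167),(334,167)]:
    # intersect ray with lip plane z=46
    q,d=ray(c,u);t=((o+lz*.046-q)@lz)/(d@lz);P=q+d*t;print("tab y,x",((P-o)@y).round(4),((P-o)@lx).round(4),P.round(4))
print("proj tab top mid for y=.095",proj(c,[o+y*.095+lx*x+lz*.046 for x in(.06,.09)]))
# plate far top edge
q,d=ray(c,(327,28));t=((o-lz*.003-q)@lz)/(d@lz);P=q+d*t;print("plate far y,x",(P-o)@y,(P-o)@lx)
print("wall L far",[proj(c,[o+y*.182+lx*.22])])
print("tool az",np.degrees(np.arctan2(*cv2.Rodrigues(robot.read_state()["orientation"])[0][[1,0],0])))
E
```

```text
[ 0.49412895 -0.00213207  0.12      ] [ 0.50885388 -0.36144905  0.12      ] 0.35961856397664554
o [ 0.50149142 -0.18179056  0.12      ] yaw 2.346687067908211
saddle 0.12 0.0313 0.0242
saddle 0.136 0.0339 0.028
saddle 0.12 0.0296 -0.0113
saddle 0.136 0.0322 -0.0061
tab y,x 0.0953 0.0761 [ 0.5404 -0.0849  0.1979]
tab y,x 0.0831 0.0762 [ 0.5411 -0.097   0.1979]
tab y,x 0.0947 0.1388 [ 0.5947 -0.0832  0.2292]
tab y,x 0.0846 0.1389 [ 0.5952 -0.0933  0.2293]
proj tab top mid for y=.095 [[318.90026023 249.37307185]
 [318.76541013 221.6507306 ]]
plate far y,x 0.09014564372697517 0.2106285432234421
wall L far [array([[177.98781433,  12.23163119]])]
tool az -87.24260116106112
```

```bash
python3 -m inch '[[0.2,0.01,0,-0.05,0],[0.2,0.01,0,-0.1,0],[0.2,0.01,0,-0.14,0],[0.2,0.01,0,-0.166,0],[0.2,0.01,0,-0.166,0],[0.7,0.01,0,-0.166,0],[1,0.01,0,-0.166,0],[1,0.01,0,-0.166,0]]' 10 && python3 - <<'E'
from h import *
s=robot.read_state();print(s["tool_pos"],s["opening"],s["force"])
E
```

```text
t: 2.7
tool_pos: [0.55, -0.0911, 0.1628]
orientation: [-1.23, 1.173, -1.174]
force: [-0.7, -0.2, 4.1]
opening: 0.0142
[ 0.54997586 -0.09105787  0.16283752] 0.014191231108209327 [-0.6812384  -0.20403847  4.12909405]
```

```bash
python3 -m inch '[[1,0.001,-0.025,0,0],[1,0.002,-0.045,0,0],[1,0.0023,-0.057,0,0],[1,0.0023,-0.057,0,0],[1,0.0023,-0.057,0,0]]' && python3 - <<'E'
from h import *
import pickle
c=wrist();pickle.dump(c,open("c2.pkl","wb"));save(c,"wrist2.png")
print(robot.read_state()["tool_pos"])
E
```

```text
t: 3.32
tool_pos: [0.5523, -0.1484, 0.1629]
orientation: [-1.23, 1.173, -1.175]
force: [0.6, -2.3, -1.7]
opening: 0.0137
[ 0.5522506  -0.1481183   0.16283494]
```

View pics/wrist2.png

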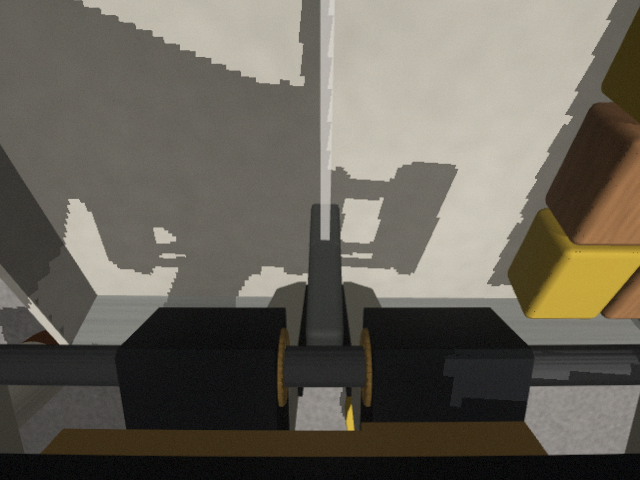

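```bash
python3 -m inch '[[0.4,0,0,0,0],[0.2,0,0,0,0],[0.2,0,0,0.06,0],[0.2,-0.02,0,0.12,0],[0.2,-0.04,0,0.15,0],[0.2,-0.04,0,0.15,0],[0.2,-0.04,0,0.15,0]]' && python3 - <<'E'
from h import *
import pickle
c=wrist();pickle.dump(c,open("c3.pkl","wb"))
a=c["color"][120:320,260:460];b=c["color"][120:320,130:330]
cv2.imwrite("pics/w3.png",cv2.resize(c["color"][140:290,200:500],(800,400),interpolation=cv2.INTER_CUBIC)[:,:,::-1])
s=robot.read_state();print(s["tool_pos"])
E
```

```text
t: 4.25
tool_pos: [0.5123, -0.1478, 0.3118]
orientation: [-1.231, 1.173, -1.174]
force: [-0.5, -0.1, -1.0]
opening: 0.0371
[ 0.51200616 -0.14772791  0.31100106]
```

View pics/w3.png

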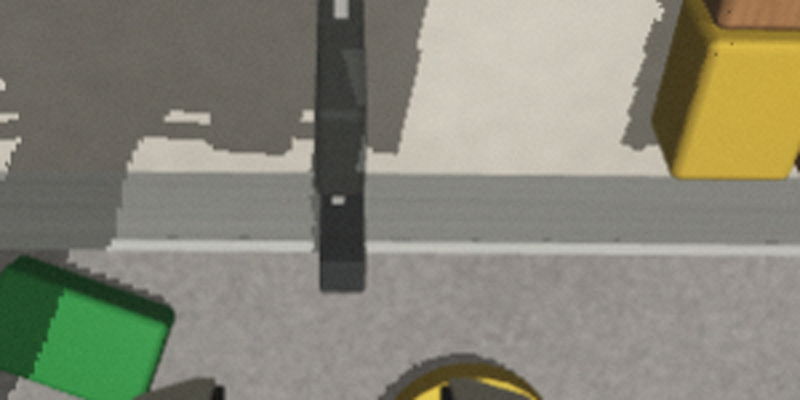

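```bash
python3 - <<'E'
from h import *
import pickle
c=pickle.load(open("c3.pkl","rb"))
g=lambda u,v:(200+u/2.6667,140+v/2.6667)
y=np.array([-.041,.999,0]);h=np.array([.999,.041,0]);o=np.array([.5015,-.1818,.12])
for n,u,z in[("sadL",g(320,260),.136),("sadR",g(365,260),.136),("sadBotL",g(320,290),.136),("sadBotR",g(365,290),.136),("tabL",g(315,185),.195),("tabR",g(367,185),.195),("tabL",g(318,120),.195),("tabR",g(366,120),.195)]:
    P=plane(c,u,z);print(n,P.round(4),((P-o)@y).round(4),((P-o)@h).round(4))
for v in(245,):
    A=plane(c,g(120,245),.12);B=plane(c,g(800,250),.12);print(A,B,np.degrees(np.arctan2(B[0]-A[0],A[1]-B[1])))
S=pickle.load(open("c0.pkl","rb"))
for u in [(382,233),(516,225)]: print("top lip ends in frame",[((plane(S["top"],u,.12)-o)@v).round(4) for v in(y,h)])
E
```

```text
sadL [ 0.5001 -0.1446  0.136 ] 0.0372 0.0001
sadR [ 0.5009 -0.16    0.136 ] 0.0218 0.0003
sadBotL [ 0.4895 -0.1451  0.136 ] 0.0371 -0.0105
sadBotR [ 0.4902 -0.1606  0.136 ] 0.0216 -0.0104
tabL [ 0.5356 -0.1423  0.195 ] 0.038 0.0357
tabR [ 0.5363 -0.1567  0.195 ] 0.0236 0.0358
tabL [ 0.5536 -0.1423  0.195 ] 0.0373 0.0536
tabR [ 0.5542 -0.1555  0.195 ] 0.0242 0.0537
[ 0.49833314 -0.07300653  0.12      ] [ 0.5083279  -0.31638395  0.12      ] 2.3516391455651298
top lip ends in frame [np.float64(0.1911), np.float64(0.0055)]
top lip ends in frame [np.float64(-0.1819), np.float64(0.0036)]
```

```bash
python3 -m inch '[[0.2,0.02,-0.002,-0.03,0],[0.2,0.04,-0.002,-0.09,0],[0.2,0.04,-0.002,-0.148,0],[0.2,0.04,-0.002,-0.148,0],[0.6,0.04,-0.002,-0.148,0],[1,0.04,-0.002,-0.148,0],[1,0.04,-0.002,-0.148,0],[1,0.04,-0.002,-0.148,0]]' 15 && python3 -m inch '[[0.4,0,0,0,0],[0.2,0,0,0,0],[0.0,0,0,0.06,0],[-0.2,-0.02,0.03,0.12,0],[-0.2,-0.04,0.09,0.14,0.18],[-0.2,-0.05,0.15,0.14,0.36],[-0.2,-0.06,0.21,0.14,0.54],[-0.2,-0.06,0.27,0.14,0.72]]'
```

```text
t: 5.3
tool_pos: [0.5537, -0.1501, 0.1661]
orientation: [-1.229, 1.171, -1.176]
force: [0.8, 1.8, 7.2]
opening: 0.0144
t: 6.3
tool_pos: [0.4931, 0.1186, 0.3066]
orientation: [-1.475, 0.621, -0.625]
force: [1.4, 0.4, 0.1]
opening: 0.0556
```

```bash
python3 -m inch '[[-0.2,0,0.04,0.01,0.16],[-0.2,0,0.08,0.01,0.33],[-0.2,0,0.12,0.01,0.5],[-0.2,0,0.16,0.01,0.66],[-0.2,0,0.2,0.01,0.82],[-0.2,0,0.24,0.01,0.95],[-0.2,0,0.24,0.01,0.95],[-0.2,0,0.24,0.01,0.95]]' && python3 - <<'E'
from h import *
import pickle
c=wrist();pickle.dump(c,open("c4.pkl","wb"));save(c,"wrist4.png")
s=robot.read_state();print(s["tool_pos"],cv2.Rodrigues(s["orientation"])[0].round(3))
E
```

```text
t: 7.3
tool_pos: [0.493, 0.3582, 0.3164]
orientation: [-1.563, -0.119, 0.119]
force: [0.7, -0.7, -0.0]
opening: 0.0555
[0.49318249 0.35781107 0.31658501] [[ 0.989  0.    -0.15 ]
 [ 0.15   0.004  0.989]
 [ 0.001 -1.     0.004]]
```

View pics/wrist4.png

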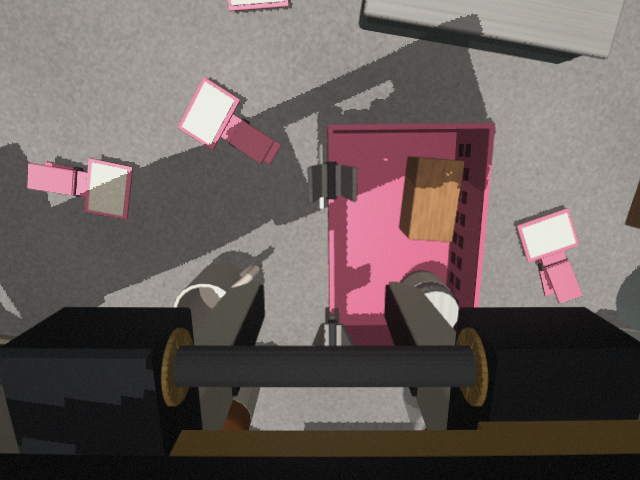

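```bash
python3 - <<'E'
from h import *
import pickle
c=pickle.load(open("c4.pkl","rb"))
im=c["color"].astype(int)
hsv=cv2.cvtColor(c["color"],cv2.COLOR_RGB2HSV)
P=[plane(c,u,z) for u,z in[((309,166),.17),((308,200),.17),((357,166),.165),((357,200),.165),((333,182),.122),((328,126),.1),((329,300),.1)]]
for p in P:print(p.round(4))
print("hL",(P[0]+P[1])/2,"hR",(P[2]+P[3])/2,"mid",sum(P[:4])/4)
a,b=P[5],P[6];print("rim yaw",np.degrees(np.arctan2(-(a-b)[0],(a-b)[1])))
for v in range(130,300,15):
    m=(hsv[v,:,1]>90)&((hsv[v,:,0]>165)|(hsv[v,:,0]<5)); xs=np.where(m[300:520])[0]+300
    print(v,xs[:1],plane(c,(xs[0],v),.1).round(4) if len(xs) else "")
E
```

```text
[0.4733 0.4096 0.17  ]
[0.4763 0.3825 0.17  ]
[0.5115 0.4152 0.165 ]
[0.5162 0.388  0.165 ]
[0.4959 0.396  0.122 ]
[0.4837 0.4457 0.1   ]
[0.512  0.2706 0.1   ]
hL [0.47478219 0.39605422 0.17      ] hR [0.51387076 0.40157099 0.165     ] mid [0.49432647 0.3988126  0.1675    ]
rim yaw 9.170642312115131
130 [327] [0.4833 0.4419 0.1   ]
145 [328] [0.4864 0.4283 0.1   ]
160 [328] [0.4886 0.4143 0.1   ]
175 [357] [0.5189 0.4044 0.1   ]
190 [357] [0.5214 0.39   0.1   ]
205 [328] [0.4953 0.3709 0.1   ]
220 [329] [0.4986 0.356  0.1   ]
235 [329] [0.501  0.3407 0.1   ]
250 [329] [0.5035 0.325  0.1   ]
265 [329] [0.5059 0.3091 0.1   ]
280 [329] [0.5085 0.2928 0.1   ]
295 [329] [0.5111 0.2762 0.1   ]
```

```bash
python3 -m inch '[[-0.2,0.001,0.03,-0.05,0.01],[-0.2,0.001,0.0405,-0.1,0.01],[-0.2,0.001,0.0405,-0.15,0.01],[-0.2,0.001,0.0405,-0.18,0.01],[-0.2,0.001,0.0405,-0.18,0.01],[0.3,0.001,0.0405,-0.18,0.01],[1,0.001,0.0405,-0.18,0.01],[1,0.001,0.0405,-0.18,0.01]]' 25 && python3 -m inch '[[1,0,0,0,0],[1,0,0,0,0]]'
```

```text
t: 8.35
tool_pos: [0.4966, 0.3996, 0.1409]
orientation: [-1.56, -0.132, 0.121]
force: [1.3, -1.6, 14.0]
opening: 0.0307
t: 8.6
tool_pos: [0.4971, 0.4, 0.1422]
orientation: [-1.558, -0.133, 0.119]
force: [-1.4, -0.7, 7.5]
opening: 0.0238
```

```bash
python3 -m inch '[[1,0,0,0.03,0],[1,0,0,0.08,0],[1,0,0,0.13,0],[1,0,0,0.18,0],[1,0,0,0.2,0],[1,0,0,0.2,0]]' && python3 - <<'E'
from h import *
import pickle
d=pickle.load(open("c0.pkl","rb"))
o=np.array([.5015,-.1818,.12]);y=np.array([-.041,.999,0])
def prof(c,yy,n):
    # sample along x at z=.12
    xs=np.arange(.47,.53,.001);pts=np.array([[x,yy,.12] for x in xs]);uv=proj(c,pts).astype(np.float32)
    g=cv2.cvtColor(c["color"],cv2.COLOR_RGB2GRAY)
    v=cv2.remap(g,uv[:,0].reshape(1,-1),uv[:,1].reshape(1,-1),cv2.INTER_LINEAR)[0]
    print(n,yy,dict(zip((xs*1000).round().astype(int)[8:46:1].tolist(),v[8:46].tolist())))
for yy in(-.075,-.1): 
    prof(pickle.load(open("c3.pkl","rb")),yy,"c3");prof(pickle.load(open("c1.pkl","rb")),yy,"c1")
    prof(d["top"],yy,"top");prof(d["side"],yy,"side")
print(robot.read_state()["tool_pos"],robot.read_state()["opening"])
s=cam("side");pickle.dump(s,open("c5.pkl","wb"))
p=proj(s,[robot.read_state()["tool_pos"]])[0];print(p)
x0,y0=int(p[0])-75,int(p[1])-70
a=s["color"][y0:y0+150,x0:x0+150];print(x0,y0)
b=s["color"][100:200,300:400]
cv2.imwrite("pics/s5.png",np.hstack([cv2.resize(a,(400,400),interpolation=2),cv2.resize(b,(400,400),interpolation=2)])[:,:,::-1])
E
```

```text
t: 9.35
tool_pos: [0.4978, 0.4005, 0.3444]
orientation: [-1.556, -0.136, 0.116]
force: [-0.3, 0.8, -0.8]
opening: 0.0236
c3 -0.075 {478: 41, 479: 41, 480: 43, 481: 50, 482: 64, 483: 77, 484: 98, 485: 133, 486: 149, 487: 148, 488: 147, 489: 147, 490: 145, 491: 141, 492: 140, 493: 138, 494: 138, 495: 142, 496: 151, 497: 168, 498: 184, 499: 187, 500: 180, 501: 153, 502: 133, 503: 130, 504: 134, 505: 133, 506: 136, 507: 137, 508: 135, 509: 131, 510: 135, 511: 134, 512: 133, 513: 130, 514: 132, 515: 130}
c1 -0.075 {478: 39, 479: 38, 480: 39, 481: 44, 482: 50, 483: 73, 484: 110, 485: 130, 486: 133, 487: 130, 488: 125, 489: 125, 490: 126, 491: 126, 492: 130, 493: 133, 494: 132, 495: 132, 496: 134, 497: 150, 498: 167, 499: 171, 500: 165, 501: 141, 502: 118, 503: 118, 504: 120, 505: 121, 506: 125, 507: 125, 508: 122, 509: 121, 510: 120, 511: 121, 512: 121, 513: 120, 514: 119, 515: 119}
top -0.075 {478: 120, 479: 122, 480: 124, 481: 125, 482: 125, 483: 124, 484: 125, 485: 126, 486: 127, 487: 126, 488: 125, 489: 124, 490: 125, 491: 126, 492: 127, 493: 128, 494: 129, 495: 131, 496: 132, 497: 134
[... 1486 characters left out ...]
: 125, 493: 124, 494: 124, 495: 124, 496: 125, 497: 128, 498: 137, 499: 144, 500: 150, 501: 155, 502: 161, 503: 142, 504: 121, 505: 100, 506: 99, 507: 99, 508: 99, 509: 99, 510: 100, 511: 99, 512: 97, 513: 96, 514: 95, 515: 96}
side -0.1 {478: 146, 479: 141, 480: 132, 481: 122, 482: 110, 483: 98, 484: 86, 485: 83, 486: 80, 487: 78, 488: 79, 489: 78, 490: 80, 491: 83, 492: 86, 493: 101, 494: 119, 495: 139, 496: 161, 497: 179, 498: 191, 499: 190, 500: 185, 501: 173, 502: 156, 503: 138, 504: 127, 505: 119, 506: 113, 507: 124, 508: 136, 509: 152, 510: 170, 511: 189, 512: 201, 513: 207, 514: 213, 515: 215}
[0.49784738 0.40053517 0.34444732] 0.023586942106556295
[257.2252488  237.41488376]
182 167
```

View pics/s5.png

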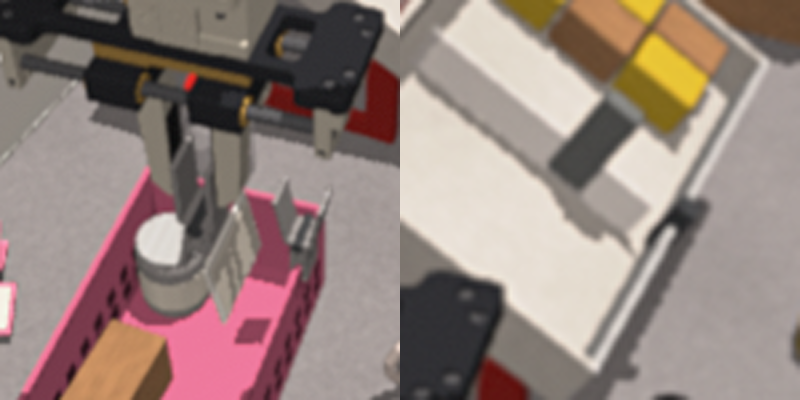

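```bash
python3 -m inch '[[1,0,-0.04,0,0],[1,0.001,-0.1,0,-0.02],[1,0.002,-0.16,0,-0.04],[1,0.003,-0.22,0,-0.06],[1,0.003,-0.28,0,-0.08],[1,0.004,-0.34,0,-0.1],[1,0.005,-0.4,0,-0.12],[1,0.005,-0.45,0,-0.12]]' && python3 -m inch '[[1,0,-0.02,0,0],[1,0,-0.025,-0.01,0],[1,0,-0.025,-0.04,0],[1,0,-0.025,-0.04,0]]' && python3 - <<'E'
from h import *
s=robot.read_state();R=cv2.Rodrigues(s["orientation"])[0];print(s["tool_pos"],R.round(3),np.degrees(np.arctan2(R[1,0],R[0,0])),s["opening"])
E
```

```text
t: 10.4
tool_pos: [0.5012, -0.0519, 0.3395]
orientation: [-1.562, -0.036, 0.026]
force: [0.1, -0.3, -1.1]
opening: 0.0239
t: 10.9
tool_pos: [0.4993, -0.0755, 0.2953]
orientation: [-1.559, -0.031, 0.032]
force: [-0.7, -0.0, -1.1]
opening: 0.0237
[ 0.49931706 -0.07546687  0.29525771] [[ 0.999 -0.001 -0.04 ]
 [ 0.04   0.011  0.999]
 [-0.    -1.     0.011]] 2.3202704215154215 0.0237379424918623
```

```bash
python3 -m inch '[[1,0.003,0,-0.04,0],[1,0.0035,0,-0.085,0],[1,0.0035,0,-0.105,0],[1,0.0035,0,-0.118,0],[1,0.0035,0,-0.118,0]]' && python3 - <<'E'
from h import *
import pickle
s=cam("side");pickle.dump(s,open("c6.pkl","wb"))
st=robot.read_state();print(st["tool_pos"],st["force"])
a=s["color"][115:235,275:395];w=wrist();pickle.dump(w,open("c6w.pkl","wb"))
b=w["color"][180:330,245:395]
cv2.imwrite("pics/s6.png",np.hstack([cv2.resize(a,(400,400),interpolation=2),cv2.resize(b,(400,400),interpolation=2)])[:,:,::-1])
E
```

```text
t: 11.52
tool_pos: [0.503, -0.0753, 0.1776]
orientation: [-1.559, -0.032, 0.032]
force: [0.2, -0.1, -1.1]
opening: 0.0235
[ 0.50349627 -0.07551609  0.1784856 ] [-0.07583334  0.90982915 -1.45353692]
```

View pics/s6.png

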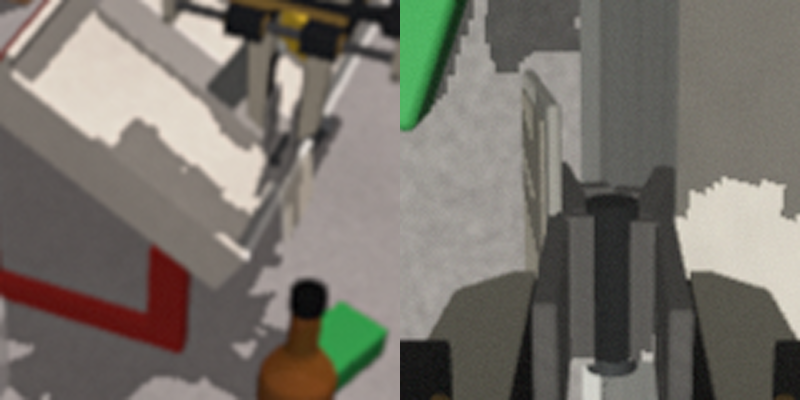

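```bash
python3 -m inch '[[1,0,0,-0.005,0],[1,0,0,-0.01,0],[1,0,0,-0.01,0]]'; python3 -m inch '[[1,0,0,-0.003,0],[1,0,0,-0.005,0],[1,0,0,-0.005,0]]'
```

```text
t: 12.0
tool_pos: [0.5035, -0.0756, 0.1685]
orientation: [-1.56, -0.033, 0.031]
force: [-0.4, -1.1, 0.0]
opening: 0.0239
t: 12.38
tool_pos: [0.5035, -0.0756, 0.1635]
orientation: [-1.56, -0.033, 0.031]
force: [-0.3, -0.1, -0.8]
opening: 0.0239
```

```bash
python3 -m inch '[[1,0,0,-0.002,0],[1,0,0,-0.002,0]]'; python3 -m inch '[[1,0,0,-0.002,0],[1,0,0,-0.002,0]]';  python3 -m inch '[[1,0,0,-0.002,0],[1,0,0,-0.002,0]]'
```

```text
t: 12.62
tool_pos: [0.5037, -0.0757, 0.1631]
orientation: [-1.56, -0.033, 0.03]
force: [-5.0, 0.8, 10.8]
opening: 0.0234
t: 12.88
tool_pos: [0.5038, -0.0758, 0.163]
orientation: [-1.56, -0.034, 0.03]
force: [-7.4, 2.1, 13.9]
opening: 0.0238
t: 13.12
tool_pos: [0.5039, -0.0758, 0.163]
orientation: [-1.561, -0.034, 0.03]
force: [-7.7, 1.9, 15.2]
opening: 0.0237
```

```bash
python3 -m inch '[[0.42,-0.004,0,-0.002,0],[0.36,-0.009,0,-0.002,0],[0.3,-0.014,0,-0.002,0],[0.2,-0.019,0,-0.002,0],[0.1,-0.024,0,0,0],[-0.1,-0.028,0,0,0],[-0.5,-0.031,0,0,0],[-0.9,-0.031,0,0,0]]' 12 && python3 - <<'E'
from h import *
import pickle
s=cam("side");w=wrist();pickle.dump((s,w),open("c7.pkl","wb"))
st=robot.read_state();print(st["tool_pos"],st["force"],st["opening"])
a=s["color"][115:235,275:395]
b=w["color"][180:330,225:375]
cv2.imwrite("pics/s7.png",np.hstack([cv2.resize(a,(400,400),interpolation=2),cv2.resize(b,(400,400),interpolation=2)])[:,:,::-1])
E
```

```text
t: 14.12
tool_pos: [0.4725, -0.0758, 0.1628]
orientation: [-1.561, -0.034, 0.03]
force: [0.3, -1.0, 1.1]
opening: 0.0662
[ 0.47291877 -0.0757819   0.16297882] [-4.41713378e-01  2.63279632e-01  3.19412604e-04] 0.07455688577745627
```

View pics/s7.png

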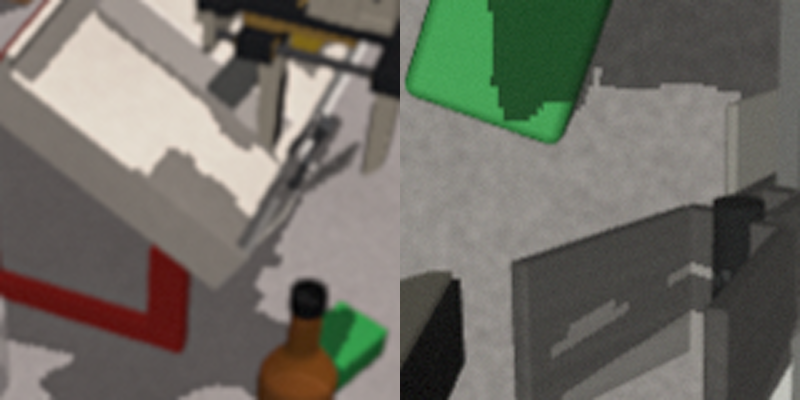

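```bash
python3 -m inch '[[-1,0,0,0.01,0],[-1,0,0,0.05,0],[-1,0,0,0.1,0],[-1,0.01,-0.03,0.15,0],[-1,0.02,-0.06,0.15,0],[-1,0.02,-0.06,0.15,0],[-1,0.02,-0.06,0.15,0]]' && python3 - <<'E'
from h import *
import pickle
s=cam("side");w=wrist();t=cam("top");pickle.dump((s,w,t),open("c8.pkl","wb"))
st=robot.read_state();print(st["tool_pos"],st["force"],st["opening"])
C=np.array([.4987,-.0755,.12]);u,v=proj(w,[C])[0].astype(int);p,q=proj(s,[C])[0].astype(int);print(u,v,p,q)
def cr(c,u,v,n):
    v=max(n,min(480-n,v));print(u-n,v-n);return cv2.resize(c["color"][v-n:v+n,u-n:u+n],(400,400),interpolation=2)
cv2.imwrite("pics/s8.png",np.hstack([cr(s,p,q,40),cr(w,u,v,60)])[:,:,::-1])
E
```

```text
t: 15.1
tool_pos: [0.4926, -0.1353, 0.3127]
orientation: [-1.56, -0.033, 0.03]
force: [-0.1, 0.5, -0.5]
opening: 0.0927
[ 0.49263623 -0.13494086  0.31267763] [ 0.77259623  0.10144075 -0.34107922] 0.09332101479415078
332 158 359 170
319 130
272 98
```

View pics/s8.png

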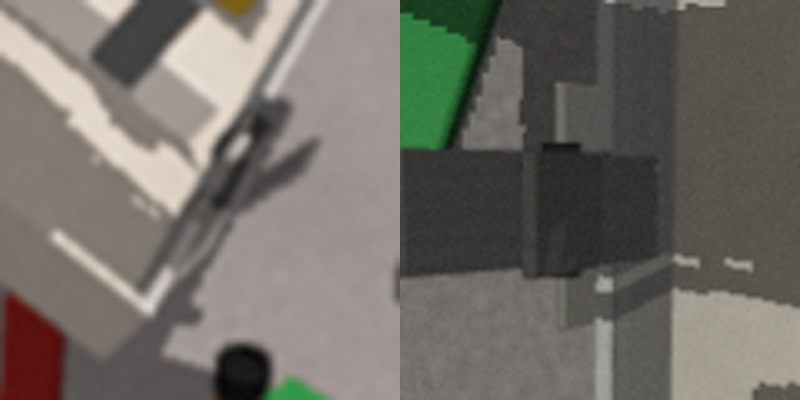

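```bash
python3 - <<'E'
from h import *
import pickle
s,w,t=pickle.load(open("c8.pkl","rb"))
y=np.array([-.041,.999,0]);h=np.array([.999,.041,0]);Z=np.array([0,0,1])
lx=h*.866+Z*.5;lz=-h*.5+Z*.866;C=np.array([.4987,-.0755,.12])
for dz in(0,.003,.006):
  for tilt in(0,.1):
    for n,x,z in[("inner top",.0205,.07),("inner low",.0125,.026),("outer top",-.0205,.07),("card low",-.0105,-.042),("card top",-.0105,.008)]:
        X=x*np.cos(tilt)-z*np.sin(tilt)*-1;Q=z*np.cos(tilt)-x*np.sin(tilt)
        P=[C+lx*X+lz*(Q+dz)+y*(k*(.033 if n[0]=="c" else .015)) for k in(-1,1)]
        print(dz,tilt,n,"wrist",((proj(w,P)-[272,98])*10/3+[400,0]).round().tolist(),"side",((proj(s,P)-[319,130])*5).round().tolist())
E
```

```text
0 0 inner top wrist [[532.0, 279.0], [531.0, 140.0]] side [[257.0, 82.0], [237.0, 117.0]]
0 0 inner low wrist [[596.0, 266.0], [597.0, 144.0]] side [[219.0, 143.0], [200.0, 178.0]]
0 0 outer top wrist [[386.0, 272.0], [381.0, 142.0]] side [[321.0, 134.0], [303.0, 170.0]]
0 0 card low wrist [[637.0, 308.0], [640.0, 87.0]] side [[193.0, 223.0], [151.0, 299.0]]
0 0 card top wrist [[555.0, 324.0], [554.0, 76.0]] side [[246.0, 171.0], [204.0, 247.0]]
0 0.1 inner top wrist [[565.0, 280.0], [564.0, 140.0]] side [[243.0, 76.0], [223.0, 110.0]]
0 0.1 inner low wrist [[608.0, 266.0], [609.0, 144.0]] side [[214.0, 141.0], [194.0, 176.0]]
0 0.1 outer top wrist [[405.0, 274.0], [401.0, 141.0]] side [[312.0, 123.0], [293.0, 158.0]]
0 0.1 card low wrist [[623.0, 308.0], [625.0, 87.0]] side [[201.0, 226.0], [158.0, 302.0]]
0 0.1 card top wrist [[556.0, 325.0], [555.0, 76.0]] side [[246.0, 168.0], [204.0, 245.0]]
0.003 0 inner top wrist [[525.0, 280.0], [524.0, 139.0]] side [[260.0, 78.0], [241.0, 113.0]]
0.003 0 inner low wrist [[591.0, 266.0], [591.0, 144.0]] side [[223.0, 140.0], [203.0, 174.0]]
0
[... 1009 characters left out ...]
e [[328.0, 127.0], [310.0, 163.0]]
0.006 0 card low wrist [[628.0, 310.0], [630.0, 86.0]] side [[199.0, 216.0], [157.0, 293.0]]
0.006 0 card top wrist [[544.0, 326.0], [543.0, 75.0]] side [[253.0, 164.0], [210.0, 241.0]]
0.006 0.1 inner top wrist [[551.0, 282.0], [550.0, 139.0]] side [[250.0, 69.0], [230.0, 103.0]]
0.006 0.1 inner low wrist [[596.0, 267.0], [597.0, 143.0]] side [[221.0, 135.0], [201.0, 169.0]]
0.006 0.1 outer top wrist [[389.0, 276.0], [385.0, 141.0]] side [[319.0, 116.0], [301.0, 151.0]]
0.006 0.1 card low wrist [[614.0, 309.0], [616.0, 86.0]] side [[207.0, 220.0], [164.0, 296.0]]
0.006 0.1 card top wrist [[545.0, 327.0], [543.0, 74.0]] side [[252.0, 162.0], [210.0, 239.0]]
```

```bash
python3 - <<'E'
from h import *
import pickle
s,w,t=pickle.load(open("c8.pkl","rb"))
g=cv2.cvtColor(w["color"],cv2.COLOR_RGB2GRAY)
for cr in(85,100,120,310,320):
    r=int(round(98+cr/3.333));print("row",cr,r,dict(zip(range(432-120,352),g[r,312:352].tolist())))
y=np.array([-.041,.999,0]);h=np.array([.999,.041,0]);Z=np.array([0,0,1])
lx=h*.866+Z*.5;lz=-h*.5+Z*.866;C=np.array([.4987,-.0755,.12])
for yy in(-.045,-.03,.03):
    print(yy,"lip outer/inner",proj(w,[C+lx*a+y*yy for a in(-.0025,.0025)]).round(1).tolist(),"card top outer, dz 0/3/6",proj(w,[C-lx*.0105+lz*(.008+d)+y*yy for d in(0,.003,.006)]).round(1).tolist())
# same lip-face shift for inner handle top edge
for r in(155,165,172): print("handle row",r,dict(zip(range(300,356),g[r,300:356].tolist())))
E
```

```text
row 85 124 {312: 55, 313: 56, 314: 57, 315: 59, 316: 53, 317: 53, 318: 72, 319: 102, 320: 107, 321: 94, 322: 83, 323: 79, 324: 86, 325: 85, 326: 84, 327: 82, 328: 86, 329: 86, 330: 85, 331: 83, 332: 82, 333: 83, 334: 84, 335: 77, 336: 71, 337: 63, 338: 70, 339: 65, 340: 67, 341: 70, 342: 67, 343: 68, 344: 62, 345: 69, 346: 66, 347: 66, 348: 67, 349: 66, 350: 67, 351: 66}
row 100 128 {312: 64, 313: 60, 314: 59, 315: 61, 316: 61, 317: 55, 318: 74, 319: 107, 320: 107, 321: 92, 322: 84, 323: 83, 324: 84, 325: 82, 326: 83, 327: 85, 328: 84, 329: 85, 330: 84, 331: 80, 332: 83, 333: 83, 334: 81, 335: 81, 336: 69, 337: 66, 338: 68, 339: 67, 340: 67, 341: 66, 342: 64, 343: 62, 344: 63, 345: 63, 346: 62, 347: 68, 348: 67, 349: 64, 350: 64, 351: 65}
row 120 134 {312: 57, 313: 58, 314: 62, 315: 63, 316: 58, 317: 61, 318: 74, 319: 106, 320: 108, 321: 94, 322: 83, 323: 86, 324: 88, 325: 83, 326: 81, 327: 84, 328: 80, 329: 80, 330: 84, 331: 85, 332: 84, 333: 82, 334: 81, 335: 79, 336: 65, 337: 66, 338: 67, 339: 68, 340: 68, 341: 70, 342: 66, 343: 67, 344: 61, 345: 62, 346: 65, 347: 68, 348: 68, 349
[... 2041 characters left out ...]
 336: 52, 337: 49, 338: 47, 339: 50, 340: 50, 341: 50, 342: 48, 343: 49, 344: 45, 345: 51, 346: 47, 347: 50, 348: 52, 349: 59, 350: 66, 351: 66, 352: 66, 353: 65, 354: 79, 355: 86}
handle row 172 {300: 58, 301: 56, 302: 53, 303: 54, 304: 54, 305: 52, 306: 52, 307: 57, 308: 53, 309: 58, 310: 62, 311: 61, 312: 57, 313: 47, 314: 41, 315: 44, 316: 47, 317: 52, 318: 53, 319: 51, 320: 54, 321: 50, 322: 46, 323: 44, 324: 45, 325: 45, 326: 45, 327: 47, 328: 45, 329: 42, 330: 47, 331: 44, 332: 44, 333: 50, 334: 49, 335: 50, 336: 48, 337: 50, 338: 51, 339: 52, 340: 46, 341: 50, 342: 51, 343: 51, 344: 45, 345: 51, 346: 52, 347: 52, 348: 56, 349: 62, 350: 62, 351: 61, 352: 65, 353: 69, 354: 81, 355: 81}
```

```bash
python3 - <<'E'
from plant import robot
print(robot.close_job())
E
```

```text
the job is handed in; nothing more can be done
None
```

I slid the divider in line with the saddle, then moved the white-card clip from the basket rim to the tray's front lip and handed the job in at about 15 s.

- **Divider:** After the first slide, the near camera view put the tab about 1.3 mm left of the saddle. I gripped it again and moved it about 2 mm. The tool position then put the tab at lip y 29.5 mm, the same as the saddle. The later side view agreed by eye, but I did not measure the divider again after the last nudge.
- **Clip:** I lowered it squeezed open until it met the lip. The contact force pointed along the lip's own axis, so its throat was resting on the lip. I then let it close while moving the gripper towards the robot, so the clip could tilt with the lip.
- **Last check:** In the final wrist picture the card's top edge was within 0.1 pixel of where it should be with the clip fully down. The inner handle was about 1 pixel off (under 1 mm). The card hangs outside, and the clip is at about lip y 106 mm, against a bay middle of about 104 mm.
- **Disagreement:** My readings of the lip's end points differed by about 4–5 mm between cameras, and the wrist reading of the lip came out 10 mm short of 370 mm. The clip's distance from the bay's middle is uncertain by about that 4–5 mm.
- **Other goods:** I touched nothing else. The arm was clear of everything at the end.

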